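# Shut and latch the food box

## Robot

A 6-joint arm with a two-finger parallel gripper is mounted at the origin on a cart in front of the work surface, level with it; the furniture and walls round the work are solid. World frame = base frame: x ahead of the robot, y to its left, z up, the work surface at z = 0. Lengths are in m, angles in degrees, forces in N, time in s.
With the tool pointing down it reaches from about 0.3 to 0.825 m from the base axis. Payload 5.4 kg.
Tool frame: the origin (TCP) lies at the very end of the fingers, on their centre line; the grasp point (between the pads) lies 19 mm behind it; z points along the fingers, y is the direction in which the jaws open and shut (so a half turn about z gives the same grasp; the last joint's range is limited). The gripper opens to 92 mm and grips with 3 to 60 N. Pads are 20 mm wide; open, the fingers measure 128 mm over their backs; the gripper's body (75 mm by 189 mm) begins 69 mm behind the grasp point.
Start: joints at [-78.558, 9.076, 91.501, -0, 79.423, -12.038], TCP at [0.229, -0.527, 0.215] pointing down, gripper open.
Joint ranges: [-166.64, 166.64], [-54.1, 131.32], [10.49, 154.53], [-73.88, 253.88], [9.74, 151.15], [-171.62, 171.62]. Speed limits (degrees/s): [147.25, 147.25, 180, 180, 180, 180].

## Interface

Orientations are given as [roll, pitch, yaw] about the fixed x, y, z axes, in that order (R = Rz(yaw) Ry(pitch) Rx(roll)).
In Python, from workcell import robot gives the robot as it stands.
- The arm moves only by the tool send_rows, never from a script. Its argument "series" is a list of rows, each an object with "xyz": the shift along the world's x, y, z in m, a list of three; "rot": the turn, a rotation vector about the world's x, y, z in degrees, a list of three; "grip": the finger opening in m, from 0 to 0.0919. In form: [{"xyz": [x, y, z], "rot": [rx, ry, rz], "grip": grip}, ...]. A call has 1 to 10 rows; each row shifts and turns the pose as measured when the row begins; what a row does not reach is not made up. A row lasts 1/10 s, in which the tool goes at most 50 mm and 8.59 degrees, less where a joint would pass 70% of its speed; a pose out of reach is approached as far as the arm can. A call with a gripper value outside its range is refused whole. The fingers move at their own pace and stop on an object; "force" is the grip in N (left out, the last holds). Time passes only in rows, so rows that do not move let the fingers close. It gives the time, the measured TCP pose, the force and the opening at its end, in the units of the state.
- robot.observe(): the state, without advancing time (a new reading comes with each control period).
- robot.get_image(name): name is "scene" or "top" or "wrist"; returns the picture (420x560x3 uint8, red, green, blue); there is no depth.
- robot.camera_model(name): a dict with "K" (3x3 intrinsics, pixels), "k1" (the pictures are not rectified: a ray, as slopes to the right and down, at radius r is drawn at 1 + k1 r^2 times it, then the intrinsics apply), "camera_from_world" (4x4, takes a point from world to camera coordinates). Camera axes: x right, y down, z forward; pixel columns grow to the right and rows downward; lengths in m; the calibration is good to about 2 mm. A picture is of the moment at which its call begins: read the wrist's pose just before it. camera_model takes no time and is no camera call; for the wrist camera it gives the pose at the moment of the call.
- robot.hand_in(): hands the job in, once; it reports no verdict.
The state is a dict: "time": time; "joints": joint angles; "joint_velocities": joint speeds; "joint_torque": joint torques, N m; "eef_pos": TCP position; "tcp_rot": TCP orientation; "contact_force": force on the tool from outside, world axes, zero at the start; "torque": the same for the moment, N m; "gripper_width": opening from 0.0 (shut) to 1.0 (fully open).
Only numpy, scipy, OpenCV 4.12 (cv2) and the standard library are available. Lean on these libraries where they do the work, as an engineer would, in place of code of your own. Each camera call takes 0.05 s, during which the arm holds its last target. There are 200 camera calls.

## Task

Shut the food box: push its open lid fully down first, then push both latch levers on its front over towards the lid so that each snaps past its middle and stays fastened. Only push with the fingers; do not shift or pick up the spice jar, the mug or the small tin standing round it.

Things in the scene. Friction and masses are not known exactly. Their poses are not given: they have to be found in the camera images.
- food_box: white plastic box, fast to the worktop, 120 mm deep (its x), 180 mm wide (its y), walls 72 mm high, 82 mm with the lid shut. Origin: centre of its underside. Its -x axis points out of the front, roughly to the robot's left; its y roughly away from the robot, z up. Past it a wall cabinet hangs 0.56 m above the worktop, its door knobs about 0.6 m ahead of the robot
- lid (a joint): wooden lid, 120 x 180 x 10 mm, hinged along the top of the box's rear (+x) wall. 0 = shut, lying level on the walls; grows (rad) as the front edge rises. It starts partly open and stays where it is left; a push of 2 to 5 N on its front half closes it
- lid_press (a point): point on the lid's upper face, midway along its width, 85 mm from the hinge line and 35 mm from the front edge; moves with the lid; 82 mm above the worktop when shut
- latch_far (a joint): far latch: steel lever, 50 mm to the +y side of the box's middle; hinge along the box's y, 18 mm before the front wall, 86 mm above the worktop. 0 = open: handle leans 0.55 rad from upright out to the front. 1.1 = fastened: leans 0.55 rad in over the lid, its short finger lying on the lid. A spring holds it at either end and snaps it over past upright (0.55); it resists with up to 0.2 N m (4 N at the crossbar), most at the ends
- latch_near (a joint): near latch: steel lever, 50 mm to the -y side of the box's middle; hinge along the box's y, 18 mm before the front wall, 86 mm above the worktop. 0 = open: handle leans 0.55 rad from upright out to the front. 1.1 = fastened: leans 0.55 rad in over the lid, its short finger lying on the lid. A spring holds it at either end and snaps it over past upright (0.55); it resists with up to 0.2 N m (4 N at the crossbar), most at the ends
- latch_far_grip (a point): middle of the round crossbar (34 mm long along the box's y, 14 mm thick) at the end of the far latch handle, 52 mm from its hinge: 130 mm above the worktop when open or fastened, 138 mm when upright; moves with the lever
- latch_near_grip (a point): middle of the round crossbar (34 mm long along the box's y, 14 mm thick) at the end of the near latch handle, 52 mm from its hinge: 130 mm above the worktop when open or fastened, 138 mm when upright; moves with the lever
- spice_jar: slim spice jar with a dark cap, 41 mm across, 105 mm tall, standing loose behind the box (its hinge side). Origin: centre of its underside. Bystander
- mug: blue-grey mug, 89 x 125 mm with its handle, 99 mm tall, standing loose past the end of the box farther from the robot. Origin: centre of its underside. Bystander
- tin: small food tin, 75 mm across, 58 mm tall, standing loose in front of the box. Origin: centre of its underside. Bystander
There are look-alikes about, which are no part of the job. Of the things that look like the food_box, the larger one is meant.

How it is judged:
By the outcome, as a careful person would: the job done as asked, in the order asked, and still so for the second after the job is handed in, with the robot touching nothing.
It also fails if it takes over 42 s, if anything falls off the work surface, if the arm or the gripper's body presses on something with over 40 N, if the wrist force passes 120 N, or if a joint passes its speed limit or range.

## Working session

There is one attempt and no reset: what is moved stays moved. The work goes in short steps, Python scripts to look and compute and a tool call to move; the robot and the scene stay as the last step left them, time stands still between calls to the robot, and variables do not carry over. Pictures are saved under pics/ and viewed, about 8 in all and at most 12, crops included, and the job is handed in when it is done.

Besides the shell and the picture viewer there is one more tool, called after "Request:" in YAML: its name, and indented under it one key for each argument. send_rows: Moves the arm, as the interface text tells. Its arguments: {"type":"object","properties":{"series":{"type":"array","items":{"type":"object","properties":{"xyz":{"type":"array","items":{"type":"number"}},"rot":{"type":"array","items":{"type":"number"}},"grip":{"type":"number"}}}},"force":{"type":"number"}},"required":["series"]}

```bash
mkdir -p pics; ls
cat > h.py <<'E'
import numpy as np, cv2
from workcell import robot
def ray(name,px,cm=None):
    cm=cm or robot.camera_model(name); K=np.array(cm["K"]);k1=cm["k1"];T=np.array(cm["camera_from_world"])
    d=cv2.undistortPoints(np.array([[px]],float),K,np.array([k1,0,0,0.]))[0,0]
    R=T[:3,:3]; o=-R.T@T[:3,3]; v=R.T@np.array([d[0],d[1],1.]); return o,v/np.linalg.norm(v)
def onz(name,px,z,cm=None):
    o,v=ray(name,px,cm); return o+v*(z-o[2])/v[2]
def proj(name,P,cm=None):
    cm=cm or robot.camera_model(name); T=np.array(cm["camera_from_world"])
    p=cv2.projectPoints(np.array(P,float).reshape(-1,1,3),cv2.Rodrigues(T[:3,:3])[0],T[:3,3],np.array(cm["K"]),np.array([cm["k1"],0,0,0.]))[0]
    return p.reshape(-1,2)
def tri(a,b):
    (o1,v1),(o2,v2)=a,b
    s=np.linalg.lstsq(np.c_[v1,-v2],o2-o1,rcond=None)[0]
    p,q=o1+s[0]*v1,o2+s[1]*v2; return (p+q)/2,np.linalg.norm(p-q)
def save(name,fn):
    im=robot.get_image(name); cv2.imwrite("pics/"+fn+".png",im[:,:,::-1]); return im
E
python3 - <<'E'
from h import *
for n in ("scene","top"):
    save(n,n+"0"); cm=robot.camera_model(n); o,v=ray(n,(280,210)); print(n,o.round(3),v.round(3),np.array(cm["K"])[0,0])
s=robot.observe(); print(s)
E
```

```text
pics
scene [-0.052  0.703  0.539] [ 0.607 -0.615 -0.503] 386.0063884032839
top [0.283 0.193 1.085] [ 0.171 -0.055 -0.984] 431.1871760263415
{'time': 0.1, 'joints': array([-7.85567747e+01,  9.10935611e+00,  9.15643928e+01, -5.39338483e-04,
        7.94241150e+01, -1.20380419e+01]), 'joint_velocities': array([ 0.0028894 , -0.0579387 , -0.21442479,  0.06220458, -0.03736582,
        0.03568941]), 'joint_torque': array([-1.44080026e-03, -3.86503494e+01, -3.22961926e+01,  7.02191005e-02,
        3.40008200e-02, -4.76403932e-05]), 'eef_pos': array([ 0.22896878, -0.52682431,  0.21371923]), 'tcp_rot': array([-1.79904178e+02, -1.98922428e-02,  2.34813500e+01]), 'contact_force': array([-8.90935483e-06, -6.06069792e-01,  2.48880653e-01]), 'torque': array([ 0.04897789, -0.04709213, -0.02704289]), 'gripper_width': 1.0014644996394788}
```

View pics/scene0.png

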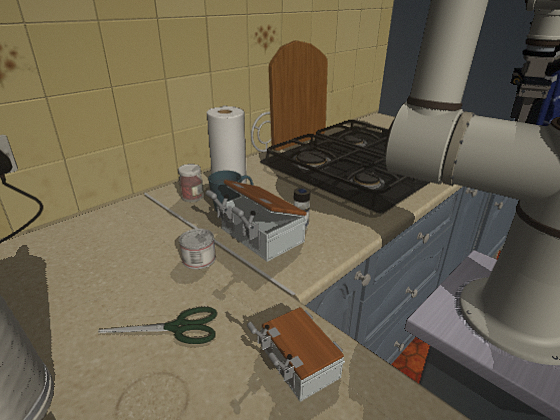

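View pics/top0.png

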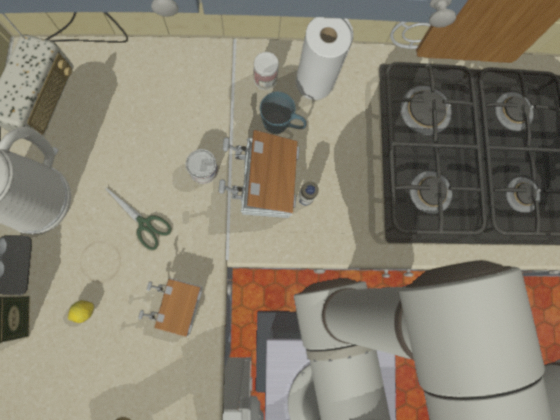

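The scene holds two look-alikes. The larger box is at scene (255,215) / top (270,175), with its lid ajar, and the small closed one is at scene (300,350) / top (178,307). I'm taking the larger one. The jar is at top (309,192), the mug at (278,112) and the tin at (202,165).

Run:
```python
import cv2,numpy as np
a=cv2.imread("pics/top0.png")[95:230,180:335]; b=cv2.imread("pics/scene0.png")[160:275,170:325]
a=cv2.resize(a,None,fx=4,fy=4,interpolation=3)[:, :]; b=cv2.resize(b,None,fx=5,fy=5,interpolation=3)
cv2.imwrite("pics/tc.png",a); cv2.imwrite("pics/sc.png",b)
```

```text
(no output)
```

View pics/tc.png

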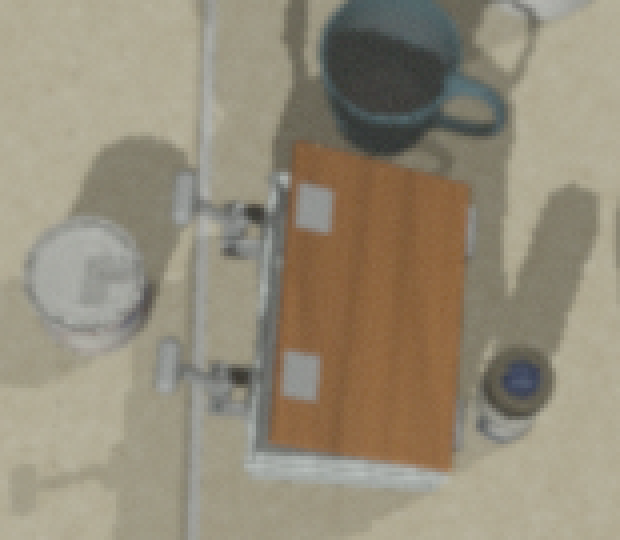

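View pics/sc.png

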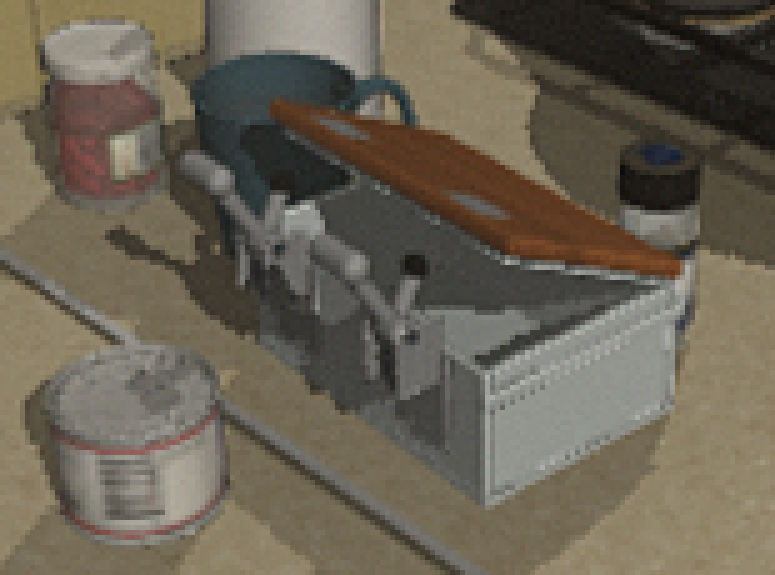

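The crop confirms the choice. The lid is ajar and both levers lean out to the front, with crossbars at top-crop (185,197) and (169,366), and scene-crop (205,172) and (341,258).

Run:
```python
from h import *
t=lambda u,v:(u/4+180,v/4+95); s=lambda u,v:(u/5+170,v/5+160)
P={}
for n,a,b in [("gfar",(185,197),(205,172)),("gnear",(169,366),(341,258)),("lidFN",(272,443),(512,238)),("lidFF",(293,143),(272,100)),("lidRN",(452,468),(684,262)),("wallcornFN",(249,458),(488,372))]:
    p,e=tri(ray("top",t(*a)),ray("scene",s(*b))); P[n]=p; print(n,p.round(4),"gap",round(e,4))
for n,a,z in [("gfar",(185,197),.13),("gnear",(169,366),.13),("wallcornFN",(249,458),.072),("lidRN",(452,468),.082),("lidRF",(470,185),.082),("tinT",(85,275),.058),("jarT",(520,380),.105),("mugT",(392,55),.099)]:
    print("top",n,onz("top",t(*a),z).round(4))
for n,a,z in [("basecorn",(487,505),0),("wallcorn",(488,372),.072),("gfar",(205,172),.13),("gnear",(341,258),.13),("baseRN",(672,408),0)]:
    print("scene",n,onz("scene",s(*a),z).round(4))
g=P["gfar"]-P["gnear"]; print("dist",np.linalg.norm(g),"ydir deg",np.degrees(np.arctan2(g[1],g[0])))
# box pose from grips: y axis from near to far, x axis = rot -90
y=g[:2]/np.linalg.norm(g[:2]); x=np.array([y[1],-y[0]]); m=(P["gfar"]+P["gnear"])[:2]/2
c=m+x*(0.060+0.018+0.052*np.sin(.55)); print("centre",c.round(4),"x",x.round(3),"y",y.round(3))
for n in P: d=P[n][:2]-c; print(n,"box",round(d@x,4),round(d@y,4),P[n][2].round(4))
```

```text
gfar [0.5995 0.2651 0.1304] gap 0.001
gnear [0.4989 0.2702 0.1301] gap 0.0021
lidFN [0.4559 0.2114 0.1339] gap 0.0003
lidFF [0.6318 0.2029 0.1345] gap 0.0028
lidRN [0.4518 0.105  0.0804] gap 0.003
wallcornFN [0.4572 0.2256 0.0722] gap 0.0018
top gfar [0.6    0.2655 0.13  ]
top gnear [0.4998 0.271  0.13  ]
top wallcornFN [0.4579 0.2262 0.072 ]
top lidRN [0.4528 0.106  0.082 ]
top lidRF [0.6282 0.0959 0.082 ]
top tinT [0.5723 0.3306 0.058 ]
top jarT [0.5018 0.0685 0.105 ]
top mugT [0.7042 0.1454 0.099 ]
scene basecorn [0.4571 0.2256 0.    ]
scene wallcorn [0.4566 0.2249 0.072 ]
scene gfar [0.5996 0.2645 0.13  ]
scene gnear [0.4981 0.2696 0.13  ]
scene baseRN [0.4497 0.1086 0.    ]
dist 0.10072640202898266 ydir deg -2.9202153860399003
centre [0.5439 0.1626] x [-0.051 -0.999] y [ 0.999 -0.051]
gfar box -0.1052 0.0504 0.1304
gnear box -0.1052 -0.0504 0.1301
lidFN box -0.0443 -0.0903 0.1339
lidFF box -0.0447 0.0858 0.1345
lidRN box 0.0623 -0.089 0.0804
wallcornFN box -0.0585 -0.0898 0.0722
```

Request:
send_rows:
  series:
    - {"xyz": [0.018, 0.04, 0], "rot": [0, 0, -2.6], "grip": 0}
    - {"xyz": [0.018, 0.04, 0], "rot": [0, 0, -2.6], "grip": 0}
    - {"xyz": [0.018, 0.04, 0], "rot": [0, 0, -2.6], "grip": 0}
    - {"xyz": [0.018, 0.04, 0], "rot": [0, 0, -2.6], "grip": 0}
    - {"xyz": [0.018, 0.04, 0], "rot": [0, 0, -2.6], "grip": 0}
    - {"xyz": [0.018, 0.04, 0], "rot": [0, 0, -2.6], "grip": 0}
    - {"xyz": [0.018, 0.04, 0], "rot": [0, 0, -2.6], "grip": 0}
    - {"xyz": [0.018, 0.04, 0], "rot": [0, 0, -2.6], "grip": 0}
    - {"xyz": [0.018, 0.04, 0], "rot": [0, 0, -2.6], "grip": 0}
    - {"xyz": [0.018, 0.04, 0], "rot": [0, 0, -2.6], "grip": 0}

```text
time: 1.1
eef_pos: [0.4087, -0.1131, 0.2087]
tcp_rot: [-179.6, 0.0, -4.2]
contact_force: [0.4, -0.6, 0.3]
gripper_width: 0.153
```

Request:
send_rows:
  series:
    - {"xyz": [0.018, 0.04, 0], "rot": [0, 0, 0], "grip": 0}
    - {"xyz": [0.018, 0.04, 0], "rot": [0, 0, 0], "grip": 0}
    - {"xyz": [0.018, 0.04, 0], "rot": [0, 0, 0], "grip": 0}
    - {"xyz": [0.018, 0.04, 0], "rot": [0, 0, 0], "grip": 0}
    - {"xyz": [0.018, 0.04, 0], "rot": [0, 0, 0], "grip": 0}
    - {"xyz": [0.018, 0.04, 0], "rot": [0, 0, 0], "grip": 0}
    - {"xyz": [0.016, 0.03, 0], "rot": [0, 0, 0], "grip": 0}
    - {"xyz": [0.008, 0.02, 0], "rot": [0, 0, 0], "grip": 0}
    - {"xyz": [0, 0, 0], "rot": [0, 0, 0], "grip": 0}

```text
time: 2.0
eef_pos: [0.542, 0.196, 0.205]
tcp_rot: [-179.6, 0.3, -3.9]
contact_force: [-0.9, 0.5, -0.1]
gripper_width: 0.008
```

Run:
```python
from h import *
print(robot.observe()["eef_pos"])
cm=robot.camera_model("wrist"); save("wrist","w1")
print(np.linalg.inv(np.array(cm["camera_from_world"])).round(3))
print(proj("wrist",[[.6,.265,.13],[.499,.270,.13],[.4559,.2114,.1339],[.6318,.2029,.1345]],cm).round(0))
```

```text
[0.54195838 0.19602272 0.20503487]
[[-0.067 -0.954 -0.291  0.625]
 [-0.998  0.062  0.026  0.19 ]
 [-0.007  0.292 -0.956  0.375]
 [ 0.     0.     0.     1.   ]]
[[186. 157.]
 [198. 276.]
 [270. 318.]
 [263. 107.]]
```

View pics/w1.png

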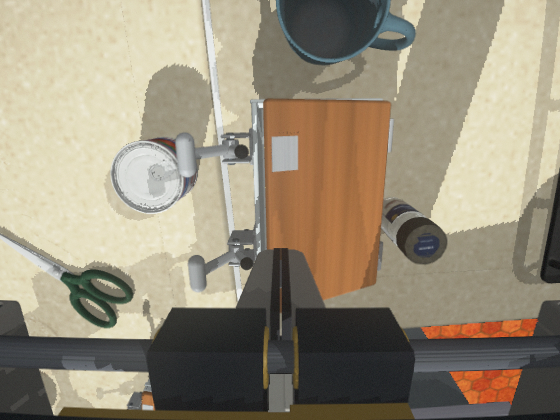

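Request:
send_rows:
  series:
    - {"xyz": [0.002, -0.01, -0.02], "rot": [0, 0, 0], "grip": 0}
    - {"xyz": [0, 0, -0.02], "rot": [0, 0, 0], "grip": 0}
    - {"xyz": [0, 0, -0.02], "rot": [0, 0, 0], "grip": 0}
    - {"xyz": [0, 0, -0.012], "rot": [0, 0, 0], "grip": 0}
    - {"xyz": [0, 0, -0.01], "rot": [0, 0, 0], "grip": 0}
    - {"xyz": [0, 0, -0.01], "rot": [0, 0, 0], "grip": 0}
    - {"xyz": [0, 0, -0.008], "rot": [0, 0, 0], "grip": 0}

```text
time: 2.75
eef_pos: [0.5444, 0.1792, 0.1047]
tcp_rot: [-179.6, -0.0, -4.2]
contact_force: [-0.7, 2.2, 2.9]
gripper_width: 0.004
```

Request:
send_rows:
  series:
    - {"xyz": [0, 0.002, -0.008], "rot": [0, 0, 0], "grip": 0}
    - {"xyz": [0, 0.002, -0.008], "rot": [0, 0, 0], "grip": 0}
    - {"xyz": [0, 0.001, -0.006], "rot": [0, 0, 0], "grip": 0}
    - {"xyz": [0, 0, -0.003], "rot": [0, 0, 0], "grip": 0}

```text
time: 3.15
eef_pos: [0.5452, 0.1843, 0.0821]
tcp_rot: [-179.7, -0.1, -4.1]
contact_force: [-17.1, -4.3, 41.4]
gripper_width: 0.002
```

Request:
send_rows:
  series:
    - {"xyz": [0, 0, 0.02], "rot": [0, 0, 0], "grip": 0}
    - {"xyz": [0, 0, 0.035], "rot": [0, 0, 0], "grip": 0}
    - {"xyz": [0, 0, 0.04], "rot": [0, 0, 0], "grip": 0}
    - {"xyz": [-0.01, 0.03, 0.01], "rot": [0, 0, 0], "grip": 0}
    - {"xyz": [-0.015, 0.04, 0], "rot": [0, 0, 0], "grip": 0}
    - {"xyz": [-0.015, 0.035, 0], "rot": [0, 0, 0], "grip": 0}
    - {"xyz": [-0.005, 0.01, 0], "rot": [0, 0, 0], "grip": 0}
    - {"xyz": [0, 0, 0], "rot": [0, 0, 0], "grip": 0}

```text
time: 3.95
eef_pos: [0.4982, 0.3016, 0.1876]
tcp_rot: [-179.9, -0.0, -4.2]
contact_force: [0.3, -1.3, -0.1]
gripper_width: 0.007
```

Run:
```python
from h import *
s=robot.observe(); print(s["eef_pos"].round(4),s["tcp_rot"].round(1),s["contact_force"].round(1))
a=save("wrist","w2"); b=save("top","t2")[95:230,180:335]
cv2.imwrite("pics/c2.png",np.hstack([cv2.resize(a,(400,300)),cv2.resize(b,(344,300))])[:,:,::-1])
```

```text
[0.4982 0.3016 0.1876] [-179.9   -0.    -4.2] [ 0.3 -1.3 -0.1]
```

View pics/c2.png

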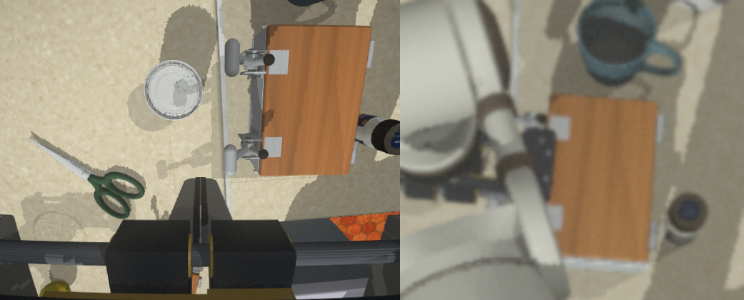

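The lid lies shut and level, and both bars are still open, at wrist-half (232,57) and (231,157). Next I lower in front of the near bar and push.

Request:
send_rows:
  series:
    - {"xyz": [0, 0.003, -0.025], "rot": [0, 0, 0], "grip": 0}
    - {"xyz": [0, 0, -0.025], "rot": [0, 0, 0], "grip": 0}
    - {"xyz": [0, 0, -0.015], "rot": [0, 0, 0], "grip": 0}
    - {"xyz": [0, 0, 0], "rot": [0, 0, 0], "grip": 0}

```text
time: 4.45
eef_pos: [0.5023, 0.2971, 0.1201]
tcp_rot: [180.0, -0.1, -4.7]
contact_force: [0.2, -0.0, -0.9]
gripper_width: 0.004
```

Request:
send_rows:
  series:
    - {"xyz": [0, -0.01, 0], "rot": [0, 0, 0], "grip": 0}
    - {"xyz": [0, -0.01, 0], "rot": [0, 0, 0], "grip": 0}
    - {"xyz": [0, -0.01, 0], "rot": [0, 0, 0], "grip": 0}
    - {"xyz": [0, -0.01, 0], "rot": [0, 0, 0], "grip": 0}

```text
time: 4.85
eef_pos: [0.5067, 0.256, 0.1254]
tcp_rot: [-179.6, -0.6, -4.8]
contact_force: [0.3, 0.9, 0.5]
gripper_width: 0.007
```

Request:
send_rows:
  series:
    - {"xyz": [-0.002, -0.008, -0.001], "rot": [0, 0, 0], "grip": 0}
    - {"xyz": [-0.002, -0.008, -0.001], "rot": [0, 0, 0], "grip": 0}
    - {"xyz": [-0.001, -0.006, 0], "rot": [0, 0, 0], "grip": 0}

```text
time: 5.15
eef_pos: [0.5031, 0.2348, 0.1243]
tcp_rot: [-179.0, -0.8, -5.1]
contact_force: [7.0, 32.4, -11.2]
gripper_width: 0.003
```

Run:
```python
from h import *
s=robot.observe(); print(s["eef_pos"].round(4),s["contact_force"].round(1))
a=save("wrist","w3"); b=save("scene","s3")[150:280,160:330]
cv2.imwrite("pics/c3.png",np.hstack([cv2.resize(a,(400,300)),cv2.resize(b,(392,300))])[:,:,::-1])
```

```text
[0.5031 0.2348 0.1243] [  7.   32.4 -11.2]
```

View pics/c3.png

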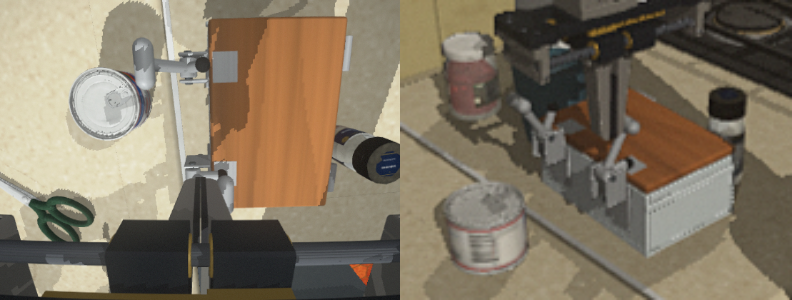

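The near lever is over and bears on its stop: the bar is seen leaning in over the lid at (632,127). I back off and go to the far one.

Request:
send_rows:
  series:
    - {"xyz": [0, 0.03, 0], "rot": [0, 0, 0], "grip": 0}
    - {"xyz": [0, 0.03, 0.02], "rot": [0, 0, 0], "grip": 0}
    - {"xyz": [0, 0, 0.045], "rot": [0, 0, 0], "grip": 0}
    - {"xyz": [0.03, 0, 0], "rot": [0, 0, 0], "grip": 0}
    - {"xyz": [0.04, 0, 0], "rot": [0, 0, 0], "grip": 0}
    - {"xyz": [0.03, 0, 0], "rot": [0, 0, 0], "grip": 0}
    - {"xyz": [0, 0, 0], "rot": [0, 0, 0], "grip": 0}

```text
time: 5.95
eef_pos: [0.6034, 0.295, 0.1908]
tcp_rot: [-179.1, -0.7, -4.9]
contact_force: [-0.1, -0.3, 0.2]
gripper_width: 0.004
```

Request:
send_rows:
  series:
    - {"xyz": [-0.003, 0.003, -0.025], "rot": [0, 0, 0], "grip": 0}
    - {"xyz": [-0.001, 0.001, -0.025], "rot": [0, 0, 0], "grip": 0}
    - {"xyz": [-0.001, 0, -0.017], "rot": [0, 0, 0], "grip": 0}
    - {"xyz": [0, 0, 0], "rot": [0, 0, 0], "grip": 0}

```text
time: 6.35
eef_pos: [0.5961, 0.297, 0.1214]
tcp_rot: [-179.1, -0.6, -5.0]
contact_force: [0.1, 0.2, -1.2]
gripper_width: 0.005
```

Request:
send_rows:
  series:
    - {"xyz": [0.001, -0.01, 0], "rot": [0, 0, 0], "grip": 0}
    - {"xyz": [0.001, -0.01, 0], "rot": [0, 0, 0], "grip": 0}
    - {"xyz": [0, -0.01, 0], "rot": [0, 0, 0], "grip": 0}
    - {"xyz": [0, -0.01, 0], "rot": [0, 0, 0], "grip": 0}

```text
time: 6.75
eef_pos: [0.599, 0.2596, 0.1286]
tcp_rot: [-178.6, -1.0, -4.8]
contact_force: [-0.4, 0.3, 0.5]
gripper_width: 0.001
```

Request:
send_rows:
  series:
    - {"xyz": [0.001, -0.009, -0.003], "rot": [0, 0, 0], "grip": 0}
    - {"xyz": [0.001, -0.009, -0.002], "rot": [0, 0, 0], "grip": 0}
    - {"xyz": [0, -0.007, -0.001], "rot": [0, 0, 0], "grip": 0}
    - {"xyz": [0, -0.003, 0], "rot": [0, 0, 0], "grip": 0}

```text
time: 7.15
eef_pos: [0.6022, 0.2297, 0.124]
tcp_rot: [-178.2, -1.1, -5.0]
contact_force: [1.2, 20.0, -0.9]
gripper_width: 0.005
```

The stop is reached with 20 N, as on the near one. I back off and up, then check.

Request:
send_rows:
  series:
    - {"xyz": [0, 0.03, 0], "rot": [0, 0, 0], "grip": 0}
    - {"xyz": [0, 0.03, 0.02], "rot": [0, 0, 0], "grip": 0}
    - {"xyz": [0, 0, 0.045], "rot": [0, 0, 0], "grip": 0}
    - {"xyz": [-0.04, 0.01, 0.02], "rot": [0, 0, 0], "grip": 0}
    - {"xyz": [-0.04, 0.01, 0.02], "rot": [0, 0, 0], "grip": 0}
    - {"xyz": [-0.04, 0.03, 0.01], "rot": [0, 0, 0], "grip": 0}
    - {"xyz": [-0.04, 0.03, 0], "rot": [0, 0, 0], "grip": 0}
    - {"xyz": [-0.03, 0.0, 0], "rot": [0, 0, 0], "grip": 0}
    - {"xyz": [0, 0, 0], "rot": [0, 0, 0], "grip": 0}

```text
time: 8.05
eef_pos: [0.4067, 0.3672, 0.2385]
tcp_rot: [-178.3, -0.9, -5.3]
contact_force: [1.3, -0.1, 0.3]
gripper_width: 0.003
```

Run:
```python
from h import *
s=robot.observe(); print(s["eef_pos"].round(4),s["contact_force"].round(1))
cm=robot.camera_model("wrist"); a=save("wrist","w4"); b=save("scene","s4")[150:280,160:330]
print(proj("wrist",[[.6023,.2108,.13],[.5018,.216,.13]],cm).round(0)*np.array([400/560,300/420]))
print((proj("scene",[[.6023,.2108,.13],[.5018,.216,.13]])-[160,150])*300/130+[400,0])
cv2.imwrite("pics/c4.png",np.hstack([cv2.resize(a,(400,300)),cv2.resize(b,(392,300))])[:,:,::-1])
```

```text
[0.4067 0.3672 0.2385] [ 1.3 -0.1  0.3]
[[333.57142857 -35.71428571]
 [326.42857143  62.85714286]]
[[559.3911178   84.43144804]
 [621.90432759 120.74554895]]
```

View pics/c4.png

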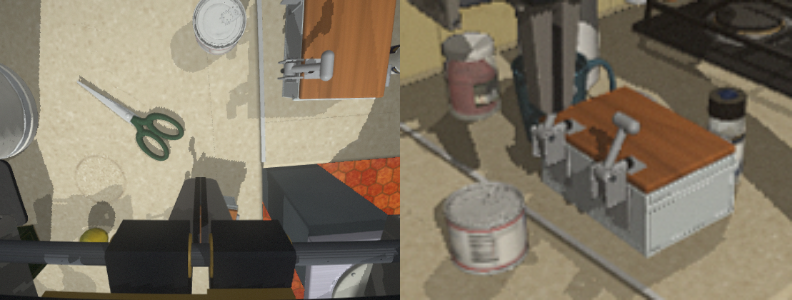

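The near latch is fastened, with its bar at (625,122) against the predicted (622,121). The far one is hidden behind the fingers, so I move clear and look again.

Request:
send_rows:
  series:
    - {"xyz": [0, -0.04, 0.005], "rot": [0, 0, 0], "grip": 0}
    - {"xyz": [0, -0.04, 0.005], "rot": [0, 0, 0], "grip": 0}
    - {"xyz": [0, -0.04, 0.005], "rot": [0, 0, 0], "grip": 0}
    - {"xyz": [0, -0.04, 0.005], "rot": [0, 0, 0], "grip": 0}
    - {"xyz": [0, -0.04, 0], "rot": [0, 0, 0], "grip": 0}
    - {"xyz": [0, -0.04, 0], "rot": [0, 0, 0], "grip": 0}
    - {"xyz": [0, -0.04, 0], "rot": [0, 0, 0], "grip": 0}
    - {"xyz": [0, -0.04, 0], "rot": [0, 0, 0], "grip": 0}
    - {"xyz": [0, -0.03, 0], "rot": [0, 0, 0], "grip": 0}
    - {"xyz": [0, 0, 0], "rot": [0, 0, 0], "grip": 0}

```text
time: 9.15
eef_pos: [0.418, -0.008, 0.2584]
tcp_rot: [-178.7, -1.2, -6.4]
contact_force: [0.5, 0.5, 0.9]
gripper_width: 0.005
```

Run:
```python
from h import *
s=robot.observe(); print(s["time"],s["eef_pos"].round(4),s["contact_force"].round(1))
a=save("top","t5")[95:230,180:335]; b=save("scene","s5")[150:280,160:330]
g=[[.6023,.2108,.13],[.5018,.216,.13]]
print((proj("top",g)-[180,95])*300/135); print((proj("scene",g)-[160,150])*300/130+[344,0])
cv2.imwrite("pics/c5.png",np.hstack([cv2.resize(a,(344,300)),cv2.resize(b,(392,300))])[:,:,::-1])
```

```text
9.15 [ 0.418  -0.008   0.2584] [0.5 0.5 0.9]
[[155.44984589 108.59810592]
 [147.92513419 202.58145464]]
[[503.3911178   84.43144804]
 [565.90432759 120.74554895]]
```

View pics/c5.png

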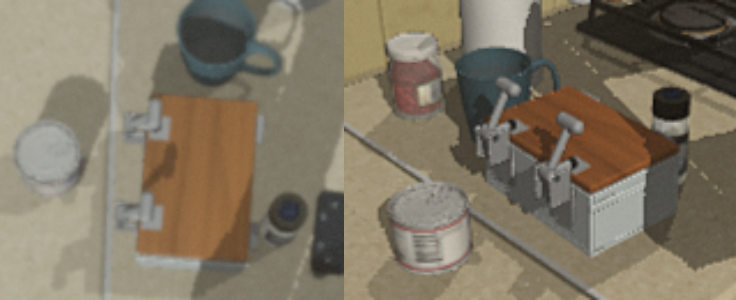

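Both bars lean in over the lid at (507,85) and (570,122), within a few pixels of where they should be when fastened. The lid is shut, and the jar, mug and tin look unmoved.

```bash
python3 -c "
from workcell import robot
print(robot.hand_in())"
```

```text
the job is handed in; nothing more can be done
None
```

The food box is shut and both latches are fastened; I handed the job in at about 9.3 s of the 42 s allowed. With closed fingers I pressed the lid down until the fingertips stood at 82 mm. I then pushed the near latch over from the front, followed by the far one, each onto its end stop.

- **Final check:** In the last scene view, both crossbars lean in over the lid within about 5 pixels of their predicted fastened positions. The lid lies level.
- **Bystanders:** The jar, mug and tin look unmoved by eye. I did not measure them again.
- **Forces:** The highest readings I saw were about 45 N at the lid stop and 35 N and 20 N at the near and far latch stops. These are readings at the end of each move, so brief peaks in between were not seen. The lid reading is over the 40 N limit for the arm or gripper body, but I took that contact to be at the fingertips only. All were under the 120 N wrist limit.
- **Disagreements:** None. One check view had the far latch hidden behind the fingers, so I moved the arm clear and looked again.

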